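# Face up the spray-can lane and put its keeper bar back

### The job

A green spray can has fallen over in the display lane on the counter. Stand it upright again on its black foot and push the row of three cans up together against the red end plate, foot to foot with no gaps, without knocking over the two blue cans, and lay the steel keeper bar level across the open end of the lane in its two V-shaped saddles, roughly centred. Leave the brass valve, the tape measure and the box of bits behind the lane where they are.

Things in the scene. Friction and masses are not known exactly. Their poses are not given: they have to be found in the camera images.
- lane: Fixed grey display strip, 465 long (y from -245 to 220), 68 wide (x), 20 high, turned a little on the counter. Origin: in its underside, mid-width, z up. The cans stand on its top (z = 20), between two red lips 4 wide and 4 high whose inner faces are 60 apart. At its +y end stands a red end plate, top at z = 90. The -y end is open; two red V-saddles stand beside the lane there (see saddle_seat).
- stop_face (a point): Point on the lane's top at the inner face of the red end plate, mid-width; lane axes (+y points into the plate). The first can belongs against it, the rest follow along -y.
- saddle_seat (a point): Where the centre of the keeper bar lies when it rests in both saddles: midway between them, 55 above the counter; lane axes (x runs from saddle to saddle). In the lane frame it is (0, -205, 55). The saddles stand at x = -80 and +80, each 10 thick in x; each V opens upward, faces at 45 degrees, lowest point 45 above the counter, arms up to about 65, mouth about 38 wide.
- can_a: Blue spray can, standing next to the end plate with a small gap (0 to 10). All three cans: foot 54 diameter, 12 high; body 50 diameter from 12 to 105; shoulder to 112; cap 36 diameter from 112 to 135 (total height 135). About 250 g. Origin: centre of the underside, z along the can from foot to cap.
- can_b: Second blue spray can, same shape and origin, standing in the lane next to can_a with a small gap.
- tipped_can: Green spray can with yellow cap, same shape and origin (centre of the foot's underside, z from foot to cap). It lies on its side along the lane, its foot towards the blue cans and its cap towards the lane's open end.
- keeper_bar: Steel bar 14 diameter, 210 long, with a black knob 18 diameter and 14 long on each end (238 overall), lying on the counter beside the open end of the lane, about 150 g. Origin: its centre, on its axis (9 above the counter); x along the bar.
- valve: Brass ball valve with red lever, about 100 x 40 x 56 high, beyond the lane; leave alone. Origin: centre of its underside.
- tape_measure: Yellow tape measure, 70 x 68 x 36 high, beyond the lane; leave alone. Origin: centre of its underside.
- bit_box: Blue box of drill bits, 75 x 110 x 50 high, beyond the lane; leave alone. Origin: centre of its underside.

How it is judged:
At the end, for the whole second after the job is handed in: Three cans upright (0.05 rad) on the lane, within 8 mm of its middle line, green one last, each gap (plate to foot, foot to foot) under 6 mm; bar at rest in both saddles: centre within 4 mm of the seat in height and along the lane, 15 mm along the bar, parallel to the lane's x within 0.04 rad (angle between each of can_a, can_b, tipped_can's own z axis and vertical below 0.05 rad and z of can_a in the frame of lane between 0.016 and 0.024 m and x of can_a in the frame of lane between -0.008 and 0.008 m and linear speed of each of can_a, can_b, tipped_can, keeper_bar below 0.02 m/s and z of can_b in the frame of lane between 0.016 and 0.024 m and x of can_b in the frame of lane between -0.008 and 0.008 m and z of tipped_can in the frame of lane between 0.016 and 0.024 m and x of tipped_can in the frame of lane between -0.008 and 0.008 m and y of can_a in the frame of stop_face above -0.033 m and horizontal distance between can_a and can_b below 0.06 m and horizontal distance between can_b and tipped_can below 0.06 m and y of tipped_can in the frame of lane below 0.1 m and x of keeper_bar in the frame of saddle_seat between -0.015 and 0.015 m and y of keeper_bar in the frame of saddle_seat between -0.004 and 0.004 m and z of keeper_bar in the frame of saddle_seat between -0.004 and 0.004 m and angle between the x axis of keeper_bar and the x axis of lane, either way round below 0.04 rad); the robot touches nothing.
It fails at once if a blue can is knocked over (angle between any of can_a, can_b's own z axis and vertical above 0.5 rad).
It fails at once if the valve, tape measure or bit box is moved by more than 30 mm (distance of any of valve, tape_measure, bit_box from where it was at the start of the episode above 0.03 m).
It also fails if it takes over 67 s, if anything falls off the work surface, if the arm or the gripper's body presses on something with over 40 N, if the wrist force passes 120 N, or if a joint passes its speed limit or range.

### The arm

A 7-joint arm with a two-finger parallel gripper is mounted at the origin on the work surface. World frame = base frame: x ahead of the robot, y to its left, z up, the work surface at z = 0. Lengths are in m, angles in rad, forces in N, time in s.
With the tool pointing down it reaches from about 0.4 to 0.9 m from the base axis. Payload 5.6 kg.
Tool frame: the origin (TCP) lies at the centre of the arm's flange, where the gripper is bolted on; the fingertips stand arm.tcp_to_tips ahead of it and the grasp point (between the pads) lies 171 mm ahead of it (arm.tcp_to_tips is the distance from the TCP to the fingertips, in m); z points along the fingers, y is the line along which they close (so a half turn about z gives the same grasp; the last joint's range is limited). The gripper opens to 92 mm and grips with 3 to 60 N. Pads are 20 mm wide; open, the fingers measure 128 mm over their backs; the gripper's body (75 mm by 189 mm) begins 69 mm behind the grasp point.
Start: joints at [1.24, 0.468, -0.012, 1.603, 0.006, 1.071, -0.056], TCP at [0.184, -0.623, 0.405] pointing down, gripper open.
Joint ranges: [-2.53, 2.53], [-0.31, 2.02], [-1.57, 1.55], [0.28, 2.44], [-1.29, 4.43], [0.15, 1.84], [-2.92, 2.92]. Speed limits (rad/s): [2.57, 2.57, 3.14, 3.14, 3.14, 3.14, 3.14].

### API

Orientations are given as a unit quaternion [x, y, z, w].
In Python, from station import monitor, viewer, ticket, arm gives the robot as it stands. The module is installed in compiled form; this text tells all that it offers.
- The arm moves only by the tool servo_tool, never from a script. Its argument "series" is a list of rows, each an object of numbers: "dx", "dy", "dz": the shift along the world's x, y, z each as a share of 30 cm, from -1 to 1; "wx", "wy", "wz": the turn, a rotation vector about the world's x, y, z each as a share of pi/4 rad, from -1 to 1; "fingers": the closure, from -1 (fully open) to 1 (shut). A call has 1 to 12 rows; each row is the pose to reach, as a shift and turn from the pose commanded when the call began; what a row does not reach only later rows make up. A row lasts 1/8 s, in which the tool goes at most 62.5 mm and 10.7 degrees, less where a joint would pass 70% of its speed; a pose out of reach is approached as far as the arm can. A call with a number of a shift or a turn outside -1 to 1 is refused whole. A call with a gripper value outside its range is refused whole. The fingers move at their own pace and stop on an object; "force" is the grip in N (left out, the last holds). Time passes only in rows, so rows that repeat a pose let the fingers close. It gives the time, the measured TCP pose, the force, the opening and the grip force at its end, in the units of the state.
- monitor.read_state(): the state, without advancing time (a new reading comes with each control period).
- viewer.camera(name): name is "scene" or "top" or "wrist"; returns a dict with "image" (384x512x3 uint8, blue, green, red), "intrinsics" (3x3 intrinsics, pixels), "extrinsics" (4x4, takes a point from camera to world coordinates). Camera axes: x right, y up, looking along -z (the intrinsics and any distortion apply to the point x, -y, -z); pixel columns grow to the right and rows downward; lengths in m; the calibration is good to about 2 mm. A picture is of the moment at which its call begins. There is no depth.
- ticket.job_done(): hands the job in; it is judged then, once.
Trained networks look in a picture, given as the dict that the camera call returned (one of the last four; its "shot" number tells which), for a name from the list of things; names that differ only in an ending like _2 or _b are one class to them, and where a whole thing is asked for, a point or a joint stands for the part that bears it (a point fixed in the world has none). Each returns a list of dicts, best first, with "p" (0 to 1); they miss things now and then, are a little off and sometimes report something else, mostly with a low value. They report only what shows in the picture. A call takes as long as a camera call.
- viewer.regions_of(label, picture): "mask" (384x512 bool, what is visible of it) and "centre" ([column, row] in pixels, amid what is visible of it).
The state is a dict: "clock": time; "joint_positions": joint angles; "dq": joint speeds; "tau": joint torques, N m; "ee_pos": TCP position; "ee_rot": TCP orientation; "force": force on the tool from outside, world axes, zero at the start; "ft_torque": the same for the moment, N m; "finger_gap": finger opening in m; "gripper_force": force on a finger pad.
Only numpy, scipy, OpenCV 4.12 (cv2) and the standard library are available. Lean on these libraries where they do the work, as an engineer would, in place of code of your own. Each camera call takes 0.05 s, during which the arm holds its last target. There are 200 camera calls.

## Working session

There is one attempt and no reset: what is moved stays moved. The work goes in short steps, Python scripts to look and compute and a tool call to move; the robot and the scene stay as the last step left them, time stands still between calls to the robot, and variables do not carry over. Pictures are saved under pics/ and viewed, at most 10 in all, crops included, and the job is handed in when it is done.

Besides the shell and the picture viewer there is one more tool, called after ">>>" as name(argument=value, ...) on one line, values as JSON. servo_tool: Moves the arm, as the interface text tells. Shift numbers are shares of 30 cm and turn numbers shares of pi/4 rad, none past 1 either way. Its arguments: {"type":"object","properties":{"series":{"type":"array","items":{"type":"object","properties":{"dx":{"type":"number"},"dy":{"type":"number"},"dz":{"type":"number"},"wx":{"type":"number"},"wy":{"type":"number"},"wz":{"type":"number"},"fingers":{"type":"number"}}}},"force":{"type":"number"}},"required":["series"]}

```bash
mkdir -p pics
cat > h.py <<'E'
import numpy as np, cv2
from station import monitor, viewer, ticket, arm
def ray(pic,uv):
    K=pic["intrinsics"];T=np.array(pic["extrinsics"]);d=np.linalg.inv(K)@np.array([uv[0],uv[1],1.])
    d=np.array([d[0],-d[1],-d[2]]);return T[:3,3],T[:3,:3]@d
def onz(pic,uv,z):
    o,d=ray(pic,uv);return o+d*(z-o[2])/d[2]
def proj(pic,p):
    T=np.linalg.inv(np.array(pic["extrinsics"]));c=T[:3,:3]@np.array(p)+T[:3,3]
    q=np.array(pic["intrinsics"])@np.array([c[0],-c[1],-c[2]]);return q[:2]/q[2]
E
python3 - <<'E'
from h import *
print(arm.tcp_to_tips, {k:np.round(v,3).tolist() for k,v in monitor.read_state().items()})
P={n:viewer.camera(n) for n in("top","scene")}
for n in P:
    print(n,P[n].keys(),np.round(P[n]["intrinsics"],1).tolist(),np.round(P[n]["extrinsics"],3).tolist())
    for l in("can_a","tipped_can","keeper_bar","lane","valve","tape_measure","bit_box"):
        for r in viewer.regions_of(l,P[n])[:3]: print(n,l,round(r["p"],2),np.round(r["centre"],1),onz(P[n],r["centre"],.02).round(3),r["mask"].sum())
cv2.imwrite("pics/a.png",np.hstack([P["top"]["image"]]))
cv2.imwrite("pics/b.png",P["scene"]["image"])
E
```

```text
0.1901 {'clock': 0.0, 'joint_positions': [1.24, 0.468, -0.012, 1.604, 0.006, 1.071, -0.056], 'dq': [0.0, -0.001, 0.0, 0.002, -0.001, 0.001, -0.001], 'tau': [0.0, -52.057, -0.013, -24.375, -0.057, 0.017, 0.0], 'ee_pos': [0.184, -0.623, 0.404], 'ee_rot': [0.99, 0.143, -0.0, -0.001], 'force': [0.179, -0.97, 0.066], 'ft_torque': [-0.002, -0.025, 0.007], 'gripper_force': 0.0, 'finger_gap': 0.092}
top dict_keys(['image', 'intrinsics', 'extrinsics', 'shot']) [[354.2, 0.0, 255.1], [0.0, 354.2, 191.5], [0.0, 0.0, 1.0]] [[0.0, 0.991, -0.131, 0.457], [-1.0, -0.002, -0.02, -0.021], [-0.02, 0.131, 0.991, 1.061], [0.0, 0.0, 0.0, 1.0]]
top can_a 0.83 [141.3 234.4] [0.468 0.333 0.02 ] 457
top can_a 0.76 [163.1 234.2] [0.469 0.269 0.02 ] 507
top tipped_can 0.95 [215.3 230.7] [0.479 0.116 0.02 ] 796
top keeper_bar 0.78 [370.9 232.5] [ 0.473 -0.337  0.02 ] 441
top lane 0.59 [259.3 233.9] [ 0.469 -0.013  0.02 ] 2339
top valve 0.78 [223.8 139.6] [0.753 0.094 0.02 ] 361
top tape_measure 0.91 [316.3 141.7] [ 0.745 -0.185  0.02 ] 567
top bit_box 0.93 [267.9 145.1] [ 0.735 -0.039  0.02 ] 1080
top bit_box 0.31 [253.8 232. ] [0.475 0.003 0.02 ] 2617
scene dict_keys(['image', 'intrinsics', 'extrinsics', 'shot']) [[464.4, 0.0, 257.8], [0.0, 464.4, 190.9], [0.0, 0.0, 1.0]] [[0.562, -0.67, 0.484, 1.172], [0.827, 0.446, -0.343, -0.421], [0.014, 0.594, 0.805, 1.056], [0.0, 0.0, 0.0, 1.0]]
scene can_a 0.84 [305.5 125.7] [0.423 0.285 0.02 ] 736
scene can_a 0.69 [322.  112.7] [0.406 0.364 0.02 ] 591
scene tipped_can 0.61 [264.9 153.4] [0.446 0.115 0.02 ] 776
scene keeper_bar 0.89 [127.6 233.9] [ 0.476 -0.337  0.02 ] 527
scene lane 0.66 [237.1 171.9] [0.46  0.009 0.02 ] 2917
scene valve 0.56 [322.5 230.1] [0.747 0.09  0.02 ] 452
scene valve 0.29 [239.7 175.2] [0.474 0.009 0.02 ] 2773
scene tape_measure 0.88 [231.9 286.6] [ 0.75  -0.192  0.02 ] 968
scene bit_box 0.56 [276.8 250.2] [ 0.73  -0.044  0.02 ] 1713
```

View pics/a.png

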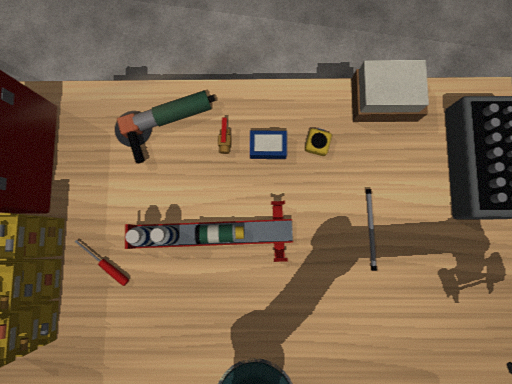

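View pics/b.png

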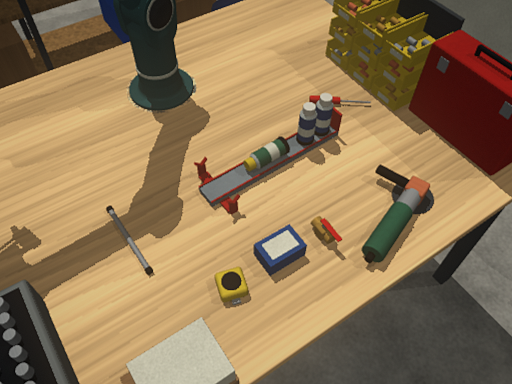

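>>> servo_tool(series=[{"dx": 0.7, "dy": 0.95, "wz": 0.8}, {"dx": 0.7, "dy": 0.95, "wz": 0.8}, {"dx": 0.7, "dy": 0.95, "wz": 0.8}, {"dx": 0.7, "dy": 0.95, "wz": 0.8}, {"dx": 0.7, "dy": 0.95, "wz": 0.8}, {"dx": 0.7, "dy": 0.95, "wz": 0.8}, {"dx": 0.7, "dy": 0.95, "wz": 0.8}, {"dx": 0.7, "dy": 0.95, "wz": 0.8}])

```text
$.series[0]: bad value
```

Run:
```python
from h import *
s=monitor.read_state();print({k:np.round(s[k],3).tolist() for k in("joint_positions","ee_pos","ee_rot")})
w=viewer.camera("wrist");np.savez("w1.npz",**w)
print(np.round(w["intrinsics"],1).tolist(),np.round(w["extrinsics"],3).tolist())
for l in("keeper_bar","lane"):
    for r in viewer.regions_of(l,w)[:2]:
        ys,xs=np.nonzero(r["mask"]);pts=np.c_[xs,ys].astype(np.float32);b=cv2.boxPoints(cv2.minAreaRect(pts))
        print(l,round(r["p"],2),r["centre"],[onz(w,q,.009).round(4).tolist() for q in b])
cv2.imwrite("pics/c.png",w["image"])
```

```text
{'joint_positions': [1.24, 0.467, -0.012, 1.603, 0.006, 1.071, -0.056], 'ee_pos': [0.184, -0.623, 0.405], 'ee_rot': [0.99, 0.143, 0.0, 0.0]}
[[301.5, 0.0, 253.0], [0.0, 301.5, 191.2], [0.0, 0.0, 1.0]] [[0.285, 0.92, 0.268, 0.259], [-0.958, 0.274, 0.08, -0.602], [-0.0, -0.28, 0.96, 0.385], [0.0, 0.0, 0.0, 1.0]]
```

View pics/c.png

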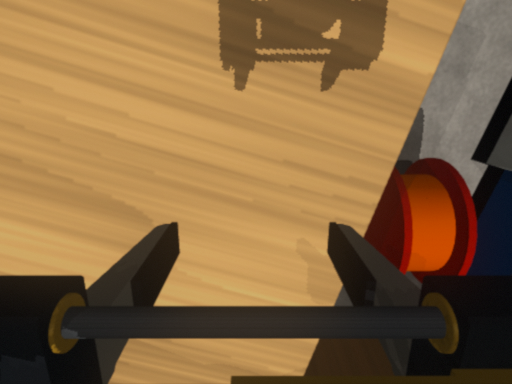

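The picture shows only bare counter and the open fingers (tips at about (170,225) and (335,225)). The move was refused, probably because each row needs every field.

>>> servo_tool(series=[{"dx": 0.7, "dy": 0.95, "dz": 0, "wx": 0, "wy": 0, "wz": 0.8, "fingers": -1}, {"dx": 0.7, "dy": 0.95, "dz": 0, "wx": 0, "wy": 0, "wz": 0.8, "fingers": -1}, {"dx": 0.7, "dy": 0.95, "dz": 0, "wx": 0, "wy": 0, "wz": 0.8, "fingers": -1}, {"dx": 0.7, "dy": 0.95, "dz": 0, "wx": 0, "wy": 0, "wz": 0.8, "fingers": -1}, {"dx": 0.7, "dy": 0.95, "dz": 0, "wx": 0, "wy": 0, "wz": 0.8, "fingers": -1}, {"dx": 0.7, "dy": 0.95, "dz": 0, "wx": 0, "wy": 0, "wz": 0.8, "fingers": -1}, {"dx": 0.7, "dy": 0.95, "dz": 0, "wx": 0, "wy": 0, "wz": 0.8, "fingers": -1}, {"dx": 0.7, "dy": 0.95, "dz": 0, "wx": 0, "wy": 0, "wz": 0.8, "fingers": -1}], force=30)

```text
clock: 1.95
ee_pos: [0.394, -0.339, 0.4048]
ee_rot: [0.897, 0.442, -0.0, 0.0]
force: [-0.0, -0.5, -0.1]
finger_gap: 0.0919
gripper_force: 0.0
```

Run:
```python
from h import *
s=monitor.read_state();print({k:np.round(s[k],3).tolist() for k in("clock","joint_positions","ee_pos","ee_rot")})
w=viewer.camera("wrist");np.savez("w1.npz",**w)
for l in("keeper_bar","lane"):
    for r in viewer.regions_of(l,w)[:2]:
        ys,xs=np.nonzero(r["mask"]);pts=np.c_[xs,ys].astype(np.float32);b=cv2.boxPoints(cv2.minAreaRect(pts))
        print(l,round(r["p"],2),r["centre"],[onz(w,q,.009).round(4).tolist() for q in b])
cv2.imwrite("pics/d.png",w["image"])
```

```text
{'clock': 1.95, 'joint_positions': [0.891, 0.269, -0.288, 1.904, 0.092, 0.98, -0.094], 'ee_pos': [0.394, -0.339, 0.405], 'ee_rot': [0.897, 0.442, -0.0, 0.0]}
keeper_bar 0.71 [318.8, 119.8] [[0.3605, -0.3359, 0.009], [0.6013, -0.3305, 0.009], [0.6036, -0.3483, 0.009], [0.3602, -0.3559, 0.009]]
```

View pics/d.png

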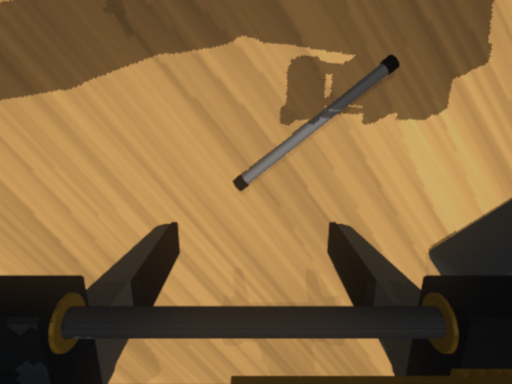

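>>> servo_tool(series=[{"dx": 0.25, "dy": 1, "dz": 0.2, "wx": 0, "wy": 0, "wz": 0.83, "fingers": -1}, {"dx": 0.25, "dy": 1, "dz": 0.2, "wx": 0, "wy": 0, "wz": 0.83, "fingers": -1}, {"dx": 0.25, "dy": 1, "dz": 0.2, "wx": 0, "wy": 0, "wz": 0.83, "fingers": -1}, {"dx": 0.25, "dy": 1, "dz": 0.2, "wx": 0, "wy": 0, "wz": 0.83, "fingers": -1}, {"dx": 0.25, "dy": 1, "dz": 0.2, "wx": 0, "wy": 0, "wz": 0.83, "fingers": -1}, {"dx": 0.25, "dy": 1, "dz": 0.2, "wx": 0, "wy": 0, "wz": 0.83, "fingers": -1}, {"dx": 0.25, "dy": 1, "dz": 0.2, "wx": 0, "wy": 0, "wz": 0.83, "fingers": -1}, {"dx": 0.25, "dy": 1, "dz": 0.2, "wx": 0, "wy": 0, "wz": 0.83, "fingers": -1}])

```text
clock: 3.1
ee_pos: [0.4692, -0.0404, 0.4642]
ee_rot: [0.709, 0.705, -0.0, -0.0]
force: [0.1, -0.1, -0.4]
finger_gap: 0.0918
gripper_force: 0.0
```

Run:
```python
from h import *
s=monitor.read_state();print({k:np.round(s[k],3).tolist() for k in("clock","joint_positions","ee_pos","ee_rot")})
w=viewer.camera("wrist");np.savez("w2.npz",**w)
for l in("tipped_can","can_a","lane"):
    for r in viewer.regions_of(l,w)[:2]:
        ys,xs=np.nonzero(r["mask"]);pts=np.c_[xs,ys].astype(np.float32);b=cv2.boxPoints(cv2.minAreaRect(pts))
        print(l,round(r["p"],2),np.round(r["centre"]),b.round(0).tolist(),[onz(w,q,.045).round(4).tolist() for q in b])
cv2.imwrite("pics/e.png",w["image"])
```

```text
{'clock': 3.1, 'joint_positions': [0.568, 0.151, -0.602, 1.924, 0.096, 1.096, -0.08], 'ee_pos': [0.469, -0.04, 0.464], 'ee_rot': [0.709, 0.705, -0.0, -0.0]}
tipped_can 0.97 [252.  52.] [[229.0, 0.0], [272.0, -1.0], [276.0, 109.0], [232.0, 110.0]] [[0.4407, 0.1533, 0.045], [0.491, 0.1544, 0.045], [0.497, 0.0309, 0.045], [0.4416, 0.0296, 0.045]]
tipped_can 0.46 [260. 160.] [[190.0, 1.0], [319.0, -2.0], [324.0, 206.0], [195.0, 209.0]] [[0.3948, 0.1527, 0.045], [0.5456, 0.1551, 0.045], [0.567, -0.1008, 0.045], [0.3854, -0.1047, 0.045]]
lane 0.9 [260. 161.] [[194.0, 208.0], [194.0, 0.0], [323.0, 0.0], [323.0, 208.0]] [[0.3845, -0.103, 0.045], [0.3999, 0.1535, 0.045], [0.5502, 0.1527, 0.045], [0.5655, -0.1039, 0.045]]
```

View pics/e.png

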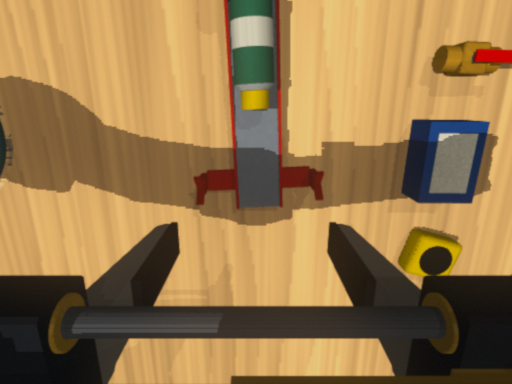

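The wrist picture shows the lane's open end at (237,208)–(282,207), saddles near (200,188) and (318,185), and the green can with its cap at (255,99), running off the top. Next I'll fit the edges.

```bash
cat > lanefit.py <<'E'
from h import *
w=np.load("w2.npz");im=w["image"].astype(int);B,G,R=im[...,0],im[...,1],im[...,2]
red=(R>1.8*G+10)&(R>1.8*B+10)
L=[];Rr=[]
for v in list(range(5,160,3)):
    c=np.nonzero(red[v,200:330])[0]+200
    if len(c) and c.min()<245 and c.max()>262:
        L.append(onz(w,(c.min(),v+.5),.024));Rr.append(onz(w,(c.max()+1,v+.5),.024))
L,Rr=np.array(L),np.array(Rr)
fl=np.polyfit(L[:,1],L[:,0],1);fr=np.polyfit(Rr[:,1],Rr[:,0],1);print("lips x=f(y)",fl,fr,L[:,0].std())
print("width",np.median(Rr[:,0]-L[:,0]))
for u in (236,240,278,282): 
    c=[v for v in range(190,225) if (im[v,u].max()-im[v,u].min()<25) or red[v,u]]; print(u,max(c), onz(w,(u+.5,max(c)+1),.021).round(4))
for a,b in((190,228),(288,326)):
    m=red[160:215,a:b];ys,xs=np.nonzero(m);print("sad",xs.min()+a,xs.max()+a,ys.min()+160,ys.max()+160)
y=(G>R+12)|((R>120)&(G>100)&(B<60)&0)
yy=(R>140)&(G>110)&(B<70); yy[:, :235]=0;yy[:,275:]=0;yy[120:]=0
ys,xs=np.nonzero(yy);print("cap",xs.min(),xs.max(),ys.min(),ys.max())
gr=(G>R+10)&(G>B+3);gr[:, :215]=0;gr[:,295:]=0;gr[120:]=0
ys,xs=np.nonzero(gr);print("green",xs.min(),xs.max(),ys.min(),ys.max())
for v in(10,30,50,70,82):
    c=np.nonzero(gr[v])[0]
    if len(c):print(v,c.min(),c.max(),onz(w,((c.min()+c.max()+1)/2,v+.5),.046).round(4),onz(w,(c.min(),v),.046)[0].round(4),onz(w,(c.max()+1,v),.046)[0].round(4))
E
python3 lanefit.py
```

```text
lips x=f(y) [-0.03779584  0.43902045] [-0.04409273  0.50717629] 0.0021495962852644416
width 0.0677519480212172
236 203 [ 0.4428 -0.1055  0.021 ]
240 206 [ 0.4487 -0.1102  0.021 ]
278 205 [ 0.5051 -0.1089  0.021 ]Traceback (most recent call last):
  File "lanefit.py", line 13, in <module>
    c=[v for v in range(190,225) if (im[v,u].max()-im[v,u].min()<25) or red[v,u]]; print(u,max(c), onz(w,(u+.5,max(c)+1),.021).round(4))
                                                                                           ~~~^^^
ValueError: max() iterable argument is empty
```

```bash
sed -i 's/for u in (236,240,278,282)/for u in (244,260,274)/' lanefit.py
cat >> lanefit.py <<'E'
def lp(x,y,z,o=(.4676,.1352),t=.041):
    return [o[0]+x*np.cos(t)-y*np.sin(t),o[1]+x*np.sin(t)+y*np.cos(t),z]
for s in(-1,1):
  for x in(75,85):
    for dy in(-19,19): print("pred sad",s,x,dy,proj(w,lp(s*x/1e3,-.205+dy/1e3,.065)).round(1))
for q in[(-.034,-.245),(.034,-.245)]:print("corner",proj(w,lp(*q,.024)).round(1))
E
python3 lanefit.py
python3 - <<'E'
import cv2
im=cv2.imread('pics/e.png')[80:220,180:340];cv2.imwrite('pics/f.png',cv2.resize(im,None,fx=4,fy=4,interpolation=0))
E
```

```text
lips x=f(y) [-0.03779584  0.43902045] [-0.04409273  0.50717629] 0.0021495962852644416
width 0.0677519480212172
244 207 [ 0.4546 -0.1118  0.021 ]
260 206 [ 0.4784 -0.1104  0.021 ]
274 205 [ 0.4992 -0.1089  0.021 ]
sad 194 227 170 204
sad 288 322 167 199
cap 241 265 90 109
green 229 272 0 84
10 230 271 [0.4662 0.142  0.046 ] 0.4416 0.4908
50 233 272 [0.4684 0.099  0.046 ] 0.4441 0.4926
70 234 272 [0.4689 0.0764 0.046 ] 0.4448 0.4929
82 234 269 [0.4669 0.0625 0.046 ] 0.4445 0.4893
pred sad -1 75 -19 [203.7 204.9]
pred sad -1 75 19 [201.  177.1]
pred sad -1 85 -19 [196.2 205.2]
pred sad -1 85 19 [193.3 177.5]
pred sad 1 75 -19 [316.8 200. ]
pred sad 1 75 19 [317.1 171.9]
pred sad 1 85 -19 [324.3 199.7]
pred sad 1 85 19 [324.9 171.6]
corner [237.  208.2]
corner [283.1 206.2]
```

View pics/f.png

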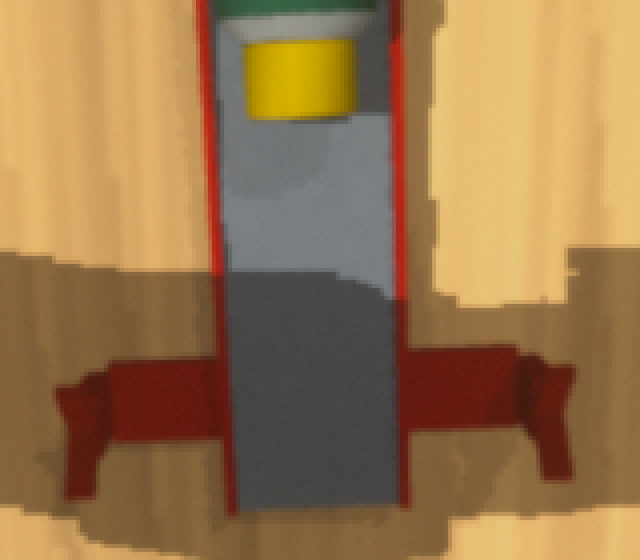

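The crop confirms the fit: the saddle arms at (320,171)–(319,200) and (194,176)–(200,204) agree with the projected ones to about 1 px. Now I'll tilt the tool above the can.

>>> servo_tool(series=[{"dx": 0.02, "dy": -0.17, "dz": -0.65, "wx": 1, "wy": 0.017, "wz": 0.057, "fingers": -1}, {"dx": 0.02, "dy": -0.17, "dz": -0.65, "wx": 1, "wy": 0.017, "wz": 0.057, "fingers": -1}, {"dx": 0.02, "dy": -0.17, "dz": -0.65, "wx": 1, "wy": 0.017, "wz": 0.057, "fingers": -1}, {"dx": 0.02, "dy": -0.17, "dz": -0.65, "wx": 1, "wy": 0.017, "wz": 0.057, "fingers": -1}, {"dx": 0.02, "dy": -0.17, "dz": -0.65, "wx": 1, "wy": 0.017, "wz": 0.057, "fingers": -1}, {"dx": 0.02, "dy": -0.17, "dz": -0.65, "wx": 1, "wy": 0.017, "wz": 0.057, "fingers": -1}, {"dx": 0.02, "dy": -0.17, "dz": -0.65, "wx": 1, "wy": 0.017, "wz": 0.057, "fingers": -1}, {"dx": 0.02, "dy": -0.17, "dz": -0.65, "wx": 1, "wy": 0.017, "wz": 0.057, "fingers": -1}, {"dx": 0.02, "dy": -0.17, "dz": -0.65, "wx": 1, "wy": 0.017, "wz": 0.057, "fingers": -1}, {"dx": 0.02, "dy": -0.17, "dz": -0.65, "wx": 1, "wy": 0.017, "wz": 0.057, "fingers": -1}])

```text
clock: 4.55
ee_pos: [0.4755, -0.0891, 0.27]
ee_rot: [0.639, 0.668, 0.265, -0.275]
force: [-0.9, -0.6, -1.1]
finger_gap: 0.092
gripper_force: 0.0
```

```bash
cat >> h.py <<'E'
from scipy.spatial.transform import Rotation as Ro
def st():
    s=monitor.read_state();R=Ro.from_quat(s["ee_rot"]).as_matrix();p=np.array(s["ee_pos"])
    print(round(s["clock"],2),"q",np.round(s["joint_positions"],2).tolist(),"tcp",p.round(4),"x",R[:,0].round(3),"y",R[:,1].round(3),"z",R[:,2].round(3),"G",(p+.171*R[:,2]).round(4),"F",np.round(s["force"],1),"gap",round(s["finger_gap"],4));return p,R
def laned(p,o=(.4676,.1352),t=.041):
    d=np.array(p[:2])-o;return np.array([d@[np.cos(t),np.sin(t)],d@[-np.sin(t),np.cos(t)]]).round(4)
def lw(x,y,o=(.4676,.1352),t=.041): return np.array([o[0]+x*np.cos(t)-y*np.sin(t),o[1]+x*np.sin(t)+y*np.cos(t)])
E
python3 - <<'E'
from h import *
st()
w=viewer.camera("wrist");np.savez("w3.npz",**w);cv2.imwrite("pics/g.png",w["image"])
for r in viewer.regions_of("can_a",w)[:3]:print(round(r["p"],2),r["centre"])
E
```

```text
4.55 q [0.9, 0.65, -0.75, 2.01, -0.43, 0.9, 0.58] tcp [ 0.4755 -0.0891  0.27  ] x [-0.033  0.707  0.706] y [0.999 0.044 0.003] z [-0.029  0.706 -0.708] G [0.4706 0.0316 0.149 ] F [-0.9 -0.6 -1.1] gap 0.092
0.8 [258.3, 64.5]
0.63 [239.6, 6.4]
```

View pics/g.png

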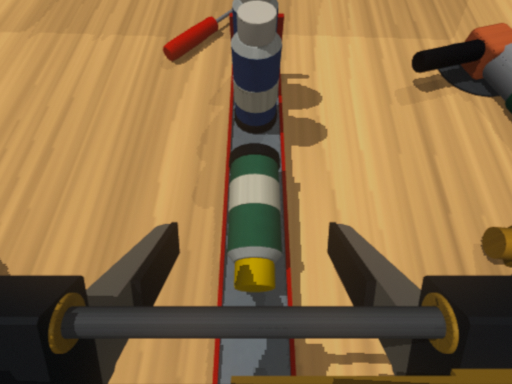

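The wrist view shows the green can's dark foot rim at about (255,150), can_b's foot front at (256,131), and the cap at (255,273), with the fingers straddling the lane symmetrically. I'll go down and grip.

Run:
```python
from h import *
w=np.load("w3.npz")
p=onz(w,(256,131),.02);print("can_b front",p,laned(p))
for z,v in((.074,146),(.02,146),(.063,291),(.045,291)):
    p=onz(w,(255,v),z);print(z,v,p.round(4),laned(p))
for v in range(138,165,2): print(v,w["image"][v,255],end=" ")
```

```text
can_b front [0.46464202 0.22485746 0.02      ] [0.0007 0.0897]
0.074 146 [0.4656 0.1607 0.074 ] [-0.0009  0.0256]
0.02 146 [0.4644 0.2017 0.02  ] [-0.0005  0.0666]
0.063 291 [0.4714 0.0256 0.063 ] [-0.0007 -0.1097]
0.045 291 [0.4714 0.0289 0.045 ] [-0.0006 -0.1064]
138 [97 95 91] 140 [96 94 91] 142 [84 84 81] 144 [27 31 35] 146 [24 30 34] 148 [25 29 33] 150 [25 29 32] 152 [23 28 32] 154 [36 50 34] 156 [59 85 44] 158 [59 86 45] 160 [60 85 45] 162 [59 86 46] 164 [58 85 47]
```

>>> servo_tool(series=[{"dx": -0.01, "dy": 0.12, "dz": -0.17, "wx": 0, "wy": 0, "wz": 0, "fingers": -1}, {"dx": -0.01, "dy": 0.18, "dz": -0.25, "wx": 0, "wy": 0, "wz": 0, "fingers": -1}, {"dx": -0.01, "dy": 0.24, "dz": -0.33, "wx": 0, "wy": 0, "wz": 0, "fingers": -1}, {"dx": -0.01, "dy": 0.24, "dz": -0.33, "wx": 0, "wy": 0, "wz": 0, "fingers": -1}, {"dx": -0.01, "dy": 0.24, "dz": -0.33, "wx": 0, "wy": 0, "wz": 0, "fingers": -1}])

```text
clock: 5.28
ee_pos: [0.4729, -0.0178, 0.1712]
ee_rot: [0.639, 0.668, 0.266, -0.275]
force: [0.5, -0.2, -0.1]
finger_gap: 0.0918
gripper_force: 0.0
```

Run:
```python
from h import *
st()
```

```text
5.28 q [0.76, 0.84, -0.73, 2.07, -0.44, 0.61, 0.6] tcp [ 0.4729 -0.0178  0.1712] x [-0.032  0.707  0.707] y [0.999 0.043 0.003] z [-0.028  0.706 -0.707] G [0.4681 0.103  0.0502] F [ 0.5 -0.2 -0.1] gap 0.0918
```

>>> servo_tool(series=[{"dx": 0, "dy": 0, "dz": 0, "wx": 0, "wy": 0, "wz": 0, "fingers": 1}, {"dx": 0, "dy": 0, "dz": 0, "wx": 0, "wy": 0, "wz": 0, "fingers": 1}, {"dx": 0, "dy": 0, "dz": 0, "wx": 0, "wy": 0, "wz": 0, "fingers": 1}, {"dx": 0, "dy": 0, "dz": 0, "wx": 0, "wy": 0, "wz": 0, "fingers": 1}, {"dx": 0, "dy": 0, "dz": 0, "wx": 0, "wy": 0, "wz": 0, "fingers": 1}, {"dx": 0, "dy": 0, "dz": 0, "wx": 0, "wy": 0, "wz": 0, "fingers": 1}], force=40)

```text
clock: 6.02
ee_pos: [0.4726, -0.0174, 0.1708]
ee_rot: [0.639, 0.668, 0.266, -0.275]
force: [0.7, -0.5, 1.6]
finger_gap: 0.0495
gripper_force: 40.0
```

>>> servo_tool(series=[{"dx": 0, "dy": 0, "dz": 0.1, "wx": 0, "wy": 0, "wz": 0, "fingers": 1}, {"dx": 0, "dy": 0, "dz": 0.25, "wx": 0, "wy": 0, "wz": 0, "fingers": 1}, {"dx": 0, "dy": 0, "dz": 0.4, "wx": 0, "wy": 0, "wz": 0, "fingers": 1}, {"dx": 0, "dy": 0.04, "dz": 0.45, "wx": -0.2, "wy": -0.01, "wz": 0, "fingers": 1}, {"dx": 0, "dy": 0.08, "dz": 0.5, "wx": -0.4, "wy": -0.016, "wz": 0, "fingers": 1}, {"dx": -0.01, "dy": 0.12, "dz": 0.55, "wx": -0.6, "wy": -0.025, "wz": 0, "fingers": 1}, {"dx": -0.01, "dy": 0.16, "dz": 0.6, "wx": -0.8, "wy": -0.03, "wz": 0, "fingers": 1}, {"dx": -0.01, "dy": 0.19, "dz": 0.63, "wx": -1, "wy": -0.04, "wz": 0, "fingers": 1}, {"dx": -0.01, "dy": 0.19, "dz": 0.63, "wx": -1, "wy": -0.04, "wz": 0, "fingers": 1}, {"dx": -0.01, "dy": 0.19, "dz": 0.63, "wx": -1, "wy": -0.04, "wz": 0, "fingers": 1}])

```text
clock: 7.28
ee_pos: [0.469, 0.0394, 0.3589]
ee_rot: [0.691, 0.722, -0.0, -0.001]
force: [0.6, 0.6, -1.3]
finger_gap: 0.0493
gripper_force: 40.0
```

Run:
```python
from h import *
st()
```

```text
7.28 q [0.27, 0.27, -0.48, 2.05, 0.16, 0.86, -0.26] tcp [0.469  0.0394 0.3589] x [-0.044  0.999  0.002] y [ 0.999  0.044 -0.002] z [-0.002  0.002 -1.   ] G [0.4686 0.0397 0.1879] F [ 0.6  0.6 -1.3] gap 0.0493
```

>>> servo_tool(series=[{"dx": 0, "dy": 0.07, "dz": -0.03, "wx": -0.2, "wy": -0.01, "wz": 0, "fingers": 1}, {"dx": 0, "dy": 0.15, "dz": -0.08, "wx": -0.4, "wy": -0.016, "wz": 0, "fingers": 1}, {"dx": 0, "dy": 0.22, "dz": -0.16, "wx": -0.6, "wy": -0.025, "wz": 0, "fingers": 1}, {"dx": -0.01, "dy": 0.3, "dz": -0.27, "wx": -0.8, "wy": -0.033, "wz": 0, "fingers": 1}, {"dx": -0.01, "dy": 0.37, "dz": -0.39, "wx": -1, "wy": -0.04, "wz": 0, "fingers": 1}, {"dx": -0.01, "dy": 0.37, "dz": -0.39, "wx": -1, "wy": -0.04, "wz": 0, "fingers": 1}, {"dx": -0.01, "dy": 0.37, "dz": -0.39, "wx": -1, "wy": -0.04, "wz": 0, "fingers": 1}, {"dx": -0.01, "dy": 0.37, "dz": -0.39, "wx": -1, "wy": -0.04, "wz": 0, "fingers": 1}])

```text
clock: 8.28
ee_pos: [0.4673, 0.1489, 0.2447]
ee_rot: [0.641, 0.666, -0.265, 0.275]
force: [-0.1, -0.1, -1.2]
finger_gap: 0.0495
gripper_force: 40.0
```

Run:
```python
from h import *
st()
t=viewer.camera("scene")
for r in viewer.regions_of("tipped_can",t)[:1]:print(r["p"],r["centre"])
u=viewer.camera("wrist")
a=cv2.resize(t["image"][60:260,150:400],None,fx=1.6,fy=1.6);b=u["image"][:320,:400]
cv2.imwrite("pics/h.png",np.hstack([a,b]))
```

```text
8.28 q [-0.32, 0.59, -0.29, 2.01, 0.86, 1.24, -1.14] tcp [0.4673 0.1489 0.2447] x [-0.028  0.707 -0.706] y [ 0.999  0.039 -0.   ] z [ 0.027 -0.706 -0.708] G [0.4719 0.0283 0.1236] F [-0.1 -0.1 -1.2] gap 0.0495
0.59 [241.5, 146.5]
```

View pics/h.png

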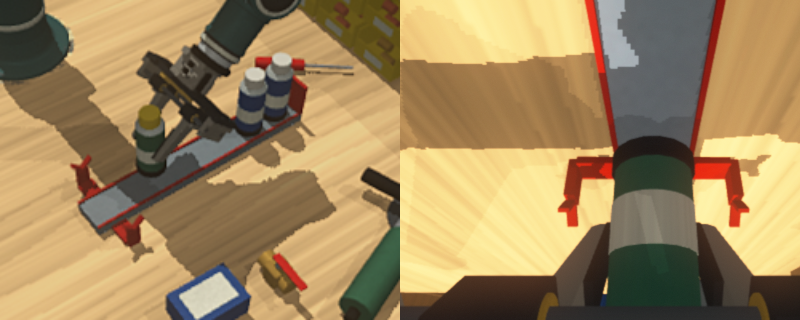

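The scene view shows the green can held upright at crop (150,140), and both blue cans still standing. In the wrist view the can sits square above the lane. I'll lower it.

>>> servo_tool(series=[{"dx": 0, "dy": 0, "dz": -0.07, "wx": 0, "wy": 0, "wz": 0, "fingers": 1}, {"dx": 0, "dy": 0, "dz": -0.12, "wx": 0, "wy": 0, "wz": 0, "fingers": 1}, {"dx": 0, "dy": 0, "dz": -0.135, "wx": 0, "wy": 0, "wz": 0, "fingers": 1}, {"dx": 0, "dy": 0, "dz": -0.135, "wx": 0, "wy": 0, "wz": 0, "fingers": 1}])

```text
clock: 8.93
ee_pos: [0.4663, 0.1512, 0.2039]
ee_rot: [0.638, 0.667, -0.267, 0.277]
force: [-3.0, 2.9, 13.5]
finger_gap: 0.0492
gripper_force: 40.0
```

>>> servo_tool(series=[{"dx": 0, "dy": 0, "dz": -0.005, "wx": 0, "wy": 0, "wz": 0, "fingers": 1}, {"dx": 0, "dy": 0, "dz": -0.01, "wx": 0, "wy": 0, "wz": 0, "fingers": 1}, {"dx": 0, "dy": 0, "dz": -0.01, "wx": 0, "wy": 0, "wz": 0, "fingers": 1}])

```text
clock: 9.3
ee_pos: [0.4661, 0.1519, 0.2033]
ee_rot: [0.638, 0.666, -0.268, 0.279]
force: [-9.1, 8.8, 30.8]
finger_gap: 0.0491
gripper_force: 40.0
```

>>> servo_tool(series=[{"dx": 0, "dy": 0, "dz": 0.008, "wx": 0, "wy": 0, "wz": 0, "fingers": 1}, {"dx": 0, "dy": 0, "dz": 0.008, "wx": 0, "wy": 0, "wz": 0, "fingers": 1}])

```text
clock: 9.55
ee_pos: [0.4663, 0.1512, 0.2039]
ee_rot: [0.638, 0.666, -0.267, 0.277]
force: [-4.6, 4.9, 15.5]
finger_gap: 0.0495
gripper_force: 40.0
```

>>> servo_tool(series=[{"dx": 0, "dy": 0, "dz": 0, "wx": 0, "wy": 0, "wz": 0, "fingers": -1}, {"dx": 0, "dy": 0, "dz": 0, "wx": 0, "wy": 0, "wz": 0, "fingers": -1}, {"dx": 0, "dy": 0, "dz": 0, "wx": 0, "wy": 0, "wz": 0, "fingers": -1}, {"dx": 0, "dy": 0, "dz": 0, "wx": 0, "wy": 0, "wz": 0, "fingers": -1}, {"dx": 0, "dy": 0, "dz": 0, "wx": 0, "wy": 0, "wz": 0, "fingers": -1}, {"dx": 0, "dy": 0.05, "dz": 0.1, "wx": 0, "wy": 0, "wz": 0, "fingers": -1}, {"dx": 0, "dy": 0.1, "dz": 0.25, "wx": 0, "wy": 0, "wz": 0, "fingers": -1}, {"dx": 0, "dy": 0.1, "dz": 0.45, "wx": 0, "wy": 0, "wz": 0, "fingers": -1}, {"dx": 0, "dy": 0.1, "dz": 0.6, "wx": 0, "wy": 0, "wz": 0, "fingers": -1}, {"dx": 0, "dy": 0.1, "dz": 0.6, "wx": 0, "wy": 0, "wz": 0, "fingers": -1}])

```text
clock: 10.8
ee_pos: [0.4669, 0.1812, 0.3849]
ee_rot: [0.64, 0.667, -0.263, 0.277]
force: [0.2, -0.8, 0.8]
finger_gap: 0.092
gripper_force: 0.0
```

Run:
```python
from h import *
st()
w=viewer.camera("wrist");np.savez("w4.npz",**w)
t=viewer.camera("scene")
a=cv2.resize(t["image"][60:260,150:400],None,fx=1.6,fy=1.6);b=w["image"][:320,:400]
cv2.imwrite("pics/i.png",np.hstack([a,b]))
```

```text
10.8 q [-0.33, 0.39, -0.34, 1.91, 0.74, 1.47, -0.95] tcp [0.4669 0.1812 0.3849] x [-0.028  0.708 -0.706] y [0.999 0.042 0.003] z [ 0.032 -0.705 -0.708] G [0.4724 0.0606 0.2638] F [ 0.2 -0.8  0.8] gap 0.092
```

View pics/i.png

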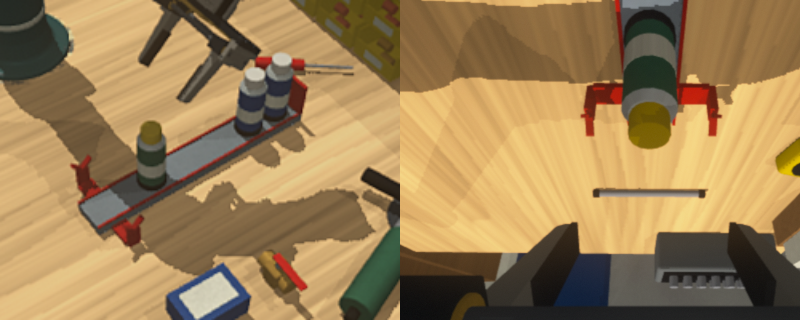

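The green can now stands in the lane at about (150,155) in the left half, and the blue cans are untouched. Next I'll swing over it and come down behind it, leaning back, to push it low.

>>> servo_tool(series=[{"dx": 0.03, "dy": -0.15, "dz": 0.05, "wx": 0.2, "wy": 0.008, "wz": 0, "fingers": 0.65}, {"dx": 0.03, "dy": -0.3, "dz": 0.05, "wx": 0.4, "wy": 0.016, "wz": 0, "fingers": 0.65}, {"dx": 0.03, "dy": -0.45, "dz": 0.05, "wx": 0.6, "wy": 0.025, "wz": 0, "fingers": 0.65}, {"dx": 0.03, "dy": -0.6, "dz": 0.05, "wx": 0.8, "wy": 0.033, "wz": 0, "fingers": 0.65}, {"dx": 0.03, "dy": -0.77, "dz": 0.05, "wx": 1, "wy": 0.041, "wz": 0, "fingers": 0.65}, {"dx": 0.03, "dy": -0.77, "dz": 0.05, "wx": 1, "wy": 0.041, "wz": 0, "fingers": 0.65}, {"dx": 0.03, "dy": -0.77, "dz": 0.05, "wx": 1, "wy": 0.041, "wz": 0, "fingers": 0.65}])

```text
clock: 11.78
ee_pos: [0.4751, -0.0501, 0.3952]
ee_rot: [0.691, 0.722, -0.002, -0.001]
force: [-0.2, -0.1, 0.6]
finger_gap: 0.0241
gripper_force: 0.0
```

>>> servo_tool(series=[{"dx": 0.01, "dy": -0.1, "dz": 0, "wx": 0.2, "wy": 0.008, "wz": 0, "fingers": 0.65}, {"dx": 0.01, "dy": -0.22, "dz": -0.1, "wx": 0.4, "wy": 0.016, "wz": 0, "fingers": 0.65}, {"dx": 0.01, "dy": -0.22, "dz": -0.25, "wx": 0.555, "wy": 0.023, "wz": 0, "fingers": 0.65}, {"dx": 0.01, "dy": -0.22, "dz": -0.33, "wx": 0.555, "wy": 0.023, "wz": 0, "fingers": 0.65}, {"dx": 0.01, "dy": -0.22, "dz": -0.33, "wx": 0.555, "wy": 0.023, "wz": 0, "fingers": 0.65}])

```text
clock: 12.4
ee_pos: [0.478, -0.1141, 0.2954]
ee_rot: [0.674, 0.706, 0.148, -0.159]
force: [0.5, -0.0, 0.4]
finger_gap: 0.016
gripper_force: 0.0
```

Run:
```python
from h import *
p,R=st();T=p+.1901*R[:,2];print("T",T.round(4),laned(T))
w=viewer.camera("wrist");np.savez("w5.npz",**w);cv2.imwrite("pics/j.png",w["image"])
for l in("tipped_can","can_a"):
  for r in viewer.regions_of(l,w)[:3]:
    ys,xs=np.nonzero(r["mask"]);print(l,round(r["p"],2),np.round(r["centre"]),xs.min(),xs.max(),ys.min(),ys.max())
for y in(-.111,-.09,.117,.18):print(proj(w,[*lw(0,y-.027),.02]).round(),proj(w,[*lw(0,y),.155]).round())
```

```text
12.4 q [0.57, 0.44, -0.35, 2.02, -0.36, 0.88, 0.54] tcp [ 0.478  -0.1141  0.2954] x [-0.042  0.904  0.425] y [ 0.999  0.049 -0.005] z [-0.025  0.424 -0.905] G [ 0.4737 -0.0416  0.1406] F [ 0.5 -0.   0.4] gap 0.016
T [ 0.4732 -0.0335  0.1233] [-0.0013 -0.1688]
tipped_can 0.92 [255. 151.] 216 293 97 203
[256. 205.] [258. 127.]
[257. 183.] [259.  91.]
[258.  -4.] [ 261. -203.]
[258. -54.] [ 261. -275.]
```

View pics/j.png

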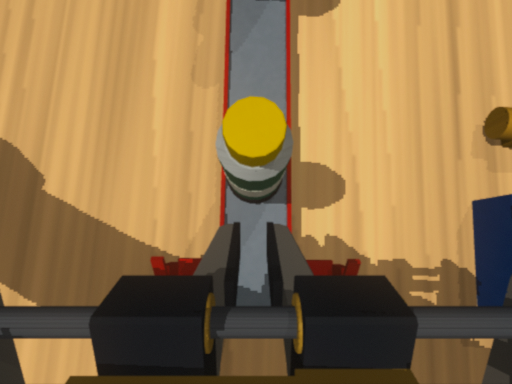

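The wrist view shows the green can's foot rear at about (255,203) and its cap centred at (254,130), upright and central. The closed-up fingers at (240–270,230) are right behind it. I'll go down, then push slowly.

>>> servo_tool(series=[{"dx": 0, "dy": 0, "dz": -0.15, "wx": 0, "wy": 0, "wz": 0, "fingers": 0.65}, {"dx": 0, "dy": 0, "dz": -0.29, "wx": 0, "wy": 0, "wz": 0, "fingers": 0.65}, {"dx": 0, "dy": 0, "dz": -0.29, "wx": 0, "wy": 0, "wz": 0, "fingers": 0.65}, {"dx": 0, "dy": 0, "dz": -0.29, "wx": 0, "wy": 0, "wz": 0, "fingers": 0.65}])

```text
clock: 13.05
ee_pos: [0.4794, -0.116, 0.2124]
ee_rot: [0.674, 0.706, 0.15, -0.155]
force: [0.1, -0.5, 0.9]
finger_gap: 0.0164
gripper_force: 0.0
```

Run:
```python
from h import *
p,R=st();T=p+.1901*R[:,2];print("T",T.round(4),laned(T))
```

```text
13.05 q [0.56, 0.59, -0.34, 2.04, -0.36, 0.7, 0.6] tcp [ 0.4794 -0.116   0.2124] x [-0.042  0.906  0.421] y [0.999 0.045 0.003] z [-0.017  0.421 -0.907] G [ 0.4765 -0.044   0.0573] F [ 0.1 -0.5  0.9] gap 0.0164
T [ 0.4762 -0.0359  0.04  ] [ 0.0016 -0.1713]
```

>>> servo_tool(series=[{"dx": -0.006, "dy": 0, "dz": -0.033, "wx": 0, "wy": 0, "wz": 0, "fingers": 0.65}, {"dx": -0.008, "dy": 0.05, "dz": -0.033, "wx": 0, "wy": 0, "wz": 0, "fingers": 0.65}, {"dx": -0.009, "dy": 0.07, "dz": -0.033, "wx": 0, "wy": 0, "wz": 0, "fingers": 0.65}, {"dx": -0.009, "dy": 0.085, "dz": -0.033, "wx": 0, "wy": 0, "wz": 0, "fingers": 0.65}, {"dx": -0.01, "dy": 0.1, "dz": -0.033, "wx": 0, "wy": 0, "wz": 0, "fingers": 0.65}, {"dx": -0.011, "dy": 0.115, "dz": -0.033, "wx": 0, "wy": 0, "wz": 0, "fingers": 0.65}, {"dx": -0.012, "dy": 0.135, "dz": -0.033, "wx": 0, "wy": 0, "wz": 0, "fingers": 0.65}, {"dx": -0.012, "dy": 0.155, "dz": -0.033, "wx": 0, "wy": 0, "wz": 0, "fingers": 0.65}, {"dx": -0.013, "dy": 0.175, "dz": -0.033, "wx": 0, "wy": 0, "wz": 0, "fingers": 0.65}, {"dx": -0.014, "dy": 0.195, "dz": -0.033, "wx": 0, "wy": 0, "wz": 0, "fingers": 0.65}])

```text
clock: 14.3
ee_pos: [0.4743, -0.0574, 0.2007]
ee_rot: [0.675, 0.706, 0.149, -0.156]
force: [-0.3, -1.3, 2.0]
finger_gap: 0.0162
gripper_force: 1.1
```

```bash
cat > chk.py <<'E'
from h import *
p,R=st();T=p+.1901*R[:,2];print("T",T.round(4),laned(T))
w=viewer.camera("wrist")
for l in("tipped_can","can_a"):
  for r in viewer.regions_of(l,w)[:2]:
    ys,xs=np.nonzero(r["mask"]);print(l,round(r["p"],2),np.round(r["centre"]),xs.min(),xs.max(),ys.min(),ys.max())
b=laned(T)[1]+.009+.0237
print("green pred",b,"cap/foot px",proj(w,[*lw(0,b),.155]).round(),proj(w,[*lw(0,b-.027),.02]).round())
im=w["image"].astype(int);m=(im[...,2]>130)&(im[...,1]>110)&(im[...,0]<70);m[250:]=0;m[:,:150]=0;m[:,350:]=0
ys,xs=np.nonzero(m)
if len(xs):
    q=((xs.min()+xs.max()+1)/2,(ys.min()+ys.max()+1)/2);P=onz(w,q,.155);print("cap centre",q,P.round(4),laned(P),"w",xs.max()-xs.min())
E
python3 chk.py
```

```text
14.3 q [0.48, 0.59, -0.37, 2.09, -0.39, 0.61, 0.53] tcp [ 0.4743 -0.0574  0.2007] x [-0.041  0.906  0.422] y [0.999 0.045 0.   ] z [-0.018  0.422 -0.907] G [0.4711 0.0147 0.0457] F [-0.3 -1.3  2. ] gap 0.0162
T [0.4708 0.0228 0.0284] [-0.0015 -0.1125]
tipped_can 0.92 [252. 118.] 175 335 15 228
tipped_can 0.28 [257. 245.] 202 311 0 375
green pred -0.07980000000000001 cap/foot px [267.  81.] [257. 227.]
cap centre (np.float64(262.5), np.float64(128.5)) [0.4704 0.0445 0.155 ] [-0.0009 -0.0907] w 174
```

>>> servo_tool(series=[{"dx": 0.001, "dy": 0.02, "dz": 0.003, "wx": 0, "wy": 0, "wz": 0, "fingers": 0.65}, {"dx": 0.001, "dy": 0.04, "dz": 0.005, "wx": 0, "wy": 0, "wz": 0, "fingers": 0.65}, {"dx": 0, "dy": 0.065, "dz": 0.005, "wx": 0, "wy": 0, "wz": 0, "fingers": 0.65}, {"dx": 0, "dy": 0.09, "dz": 0.005, "wx": 0, "wy": 0, "wz": 0, "fingers": 0.65}, {"dx": -0.001, "dy": 0.115, "dz": 0.005, "wx": 0, "wy": 0, "wz": 0, "fingers": 0.65}, {"dx": -0.002, "dy": 0.14, "dz": 0.005, "wx": 0, "wy": 0, "wz": 0, "fingers": 0.65}, {"dx": -0.003, "dy": 0.165, "dz": 0.005, "wx": 0, "wy": 0, "wz": 0, "fingers": 0.65}, {"dx": -0.004, "dy": 0.19, "dz": 0.005, "wx": 0, "wy": 0, "wz": 0, "fingers": 0.65}, {"dx": -0.005, "dy": 0.215, "dz": 0.005, "wx": 0, "wy": 0, "wz": 0, "fingers": 0.65}, {"dx": -0.006, "dy": 0.24, "dz": 0.005, "wx": 0, "wy": 0, "wz": 0, "fingers": 0.65}, {"dx": -0.007, "dy": 0.265, "dz": 0.005, "wx": 0, "wy": 0, "wz": 0, "fingers": 0.65}, {"dx": -0.008, "dy": 0.29, "dz": 0.005, "wx": 0, "wy": 0, "wz": 0, "fingers": 0.65}])

```text
clock: 15.95
ee_pos: [0.4718, 0.0297, 0.2022]
ee_rot: [0.675, 0.706, 0.149, -0.156]
force: [0.3, -0.9, 0.5]
finger_gap: 0.0163
gripper_force: 0.3
```

```bash
python3 chk.py
```

```text
15.95 q [0.33, 0.58, -0.41, 2.13, -0.43, 0.52, 0.41] tcp [0.4718 0.0297 0.2022] x [-0.041  0.906  0.422] y [0.999 0.045 0.   ] z [-0.019  0.422 -0.907] G [0.4686 0.1018 0.0472] F [ 0.3 -0.9  0.5] gap 0.0163
T [0.4683 0.1099 0.0298] [-0.0004 -0.0253]
tipped_can 0.81 [251. 123.] 176 332 21 228
can_a 0.93 [261.  13.] 215 300 0 30
green pred 0.007399999999999997 cap/foot px [261.  84.] [256. 227.]
cap centre (np.float64(262.5), np.float64(132.0)) [0.468  0.1314 0.155 ] [ 0.0003 -0.0038] w 174
```

>>> servo_tool(series=[{"dx": -0.001, "dy": 0.025, "dz": 0, "wx": 0, "wy": 0, "wz": 0, "fingers": 0.65}, {"dx": -0.002, "dy": 0.05, "dz": 0, "wx": 0, "wy": 0, "wz": 0, "fingers": 0.65}, {"dx": -0.003, "dy": 0.075, "dz": 0, "wx": 0, "wy": 0, "wz": 0, "fingers": 0.65}, {"dx": -0.004, "dy": 0.1, "dz": 0, "wx": 0, "wy": 0, "wz": 0, "fingers": 0.65}, {"dx": -0.005, "dy": 0.12, "dz": 0, "wx": 0, "wy": 0, "wz": 0, "fingers": 0.65}, {"dx": -0.006, "dy": 0.14, "dz": 0, "wx": 0, "wy": 0, "wz": 0, "fingers": 0.65}, {"dx": -0.007, "dy": 0.155, "dz": 0, "wx": 0, "wy": 0, "wz": 0, "fingers": 0.65}, {"dx": -0.007, "dy": 0.165, "dz": 0, "wx": 0, "wy": 0, "wz": 0, "fingers": 0.65}, {"dx": -0.007, "dy": 0.175, "dz": 0, "wx": 0, "wy": 0, "wz": 0, "fingers": 0.65}, {"dx": -0.008, "dy": 0.185, "dz": 0, "wx": 0, "wy": 0, "wz": 0, "fingers": 0.65}, {"dx": -0.008, "dy": 0.195, "dz": 0, "wx": 0, "wy": 0, "wz": 0, "fingers": 0.65}])

```text
clock: 17.48
ee_pos: [0.4695, 0.0876, 0.2021]
ee_rot: [0.675, 0.706, 0.149, -0.156]
force: [0.0, -2.1, 0.5]
finger_gap: 0.016
gripper_force: 1.0
```

```bash
python3 chk.py
```

```text
17.48 q [0.22, 0.58, -0.43, 2.13, -0.46, 0.47, 0.32] tcp [0.4695 0.0876 0.2021] x [-0.04   0.906  0.422] y [0.999 0.044 0.   ] z [-0.018  0.421 -0.907] G [0.4664 0.1596 0.0471] F [ 0.  -2.1  0.5] gap 0.016
T [0.466  0.1676 0.0298] [-0.0002  0.0325]
tipped_can 0.86 [253. 121.] 175 331 22 229
can_a 0.92 [263.  16.] 188 329 0 48
can_a 0.5 [254. 282.] 201 309 194 375
green pred 0.06520000000000001 cap/foot px [261.  84.] [255. 227.]
cap centre (np.float64(262.5), np.float64(132.5)) [0.4658 0.189  0.155 ] [0.0004 0.0539] w 174
```

>>> servo_tool(series=[{"dx": 0, "dy": 0.01, "dz": 0, "wx": 0, "wy": 0, "wz": 0, "fingers": 0.65}, {"dx": -0.001, "dy": 0.02, "dz": 0, "wx": 0, "wy": 0, "wz": 0, "fingers": 0.65}, {"dx": -0.001, "dy": 0.03, "dz": 0, "wx": 0, "wy": 0, "wz": 0, "fingers": 0.65}])

```text
clock: 18.0
ee_pos: [0.4692, 0.0966, 0.2021]
ee_rot: [0.675, 0.706, 0.149, -0.156]
force: [-0.0, -3.2, 0.1]
finger_gap: 0.0159
gripper_force: 1.6
```

>>> servo_tool(series=[{"dx": 0, "dy": 0.01, "dz": 0, "wx": 0, "wy": 0, "wz": 0, "fingers": 0.65}, {"dx": -0.001, "dy": 0.015, "dz": 0, "wx": 0, "wy": 0, "wz": 0, "fingers": 0.65}])

```text
clock: 18.25
ee_pos: [0.4689, 0.1014, 0.2022]
ee_rot: [0.675, 0.706, 0.149, -0.156]
force: [0.6, -2.9, -0.0]
finger_gap: 0.0162
gripper_force: 1.5
```

>>> servo_tool(series=[{"dx": 0, "dy": 0.008, "dz": 0, "wx": 0, "wy": 0, "wz": 0, "fingers": 0.65}, {"dx": -0.001, "dy": 0.014, "dz": 0, "wx": 0, "wy": 0, "wz": 0, "fingers": 0.65}])

```text
clock: 18.5
ee_pos: [0.4689, 0.1041, 0.202]
ee_rot: [0.675, 0.705, 0.149, -0.155]
force: [-0.8, -11.3, 4.0]
finger_gap: 0.0162
gripper_force: 5.4
```

>>> servo_tool(series=[{"dx": 0, "dy": 0.006, "dz": 0, "wx": 0, "wy": 0, "wz": 0, "fingers": 0.65}, {"dx": 0, "dy": 0.01, "dz": 0, "wx": 0, "wy": 0, "wz": 0, "fingers": 0.65}])

```text
clock: 18.75
ee_pos: [0.469, 0.1051, 0.202]
ee_rot: [0.676, 0.705, 0.149, -0.154]
force: [-1.9, -19.6, 10.3]
finger_gap: 0.0159
gripper_force: 9.4
```

>>> servo_tool(series=[{"dx": 0, "dy": -0.02, "dz": 0, "wx": 0, "wy": 0, "wz": 0, "fingers": 0.65}, {"dx": 0.002, "dy": -0.06, "dz": 0, "wx": 0, "wy": 0, "wz": 0, "fingers": 0.65}, {"dx": 0.008, "dy": -0.2, "dz": 0, "wx": 0, "wy": 0, "wz": 0, "fingers": 0.65}, {"dx": 0.016, "dy": -0.4, "dz": 0.1, "wx": 0, "wy": 0, "wz": 0, "fingers": 0.65}, {"dx": 0.02, "dy": -0.5, "dz": 0.25, "wx": 0, "wy": 0, "wz": 0, "fingers": 0.65}, {"dx": 0.02, "dy": -0.5, "dz": 0.4, "wx": -0.2, "wy": -0.008, "wz": 0, "fingers": 0.65}, {"dx": 0.02, "dy": -0.45, "dz": 0.55, "wx": -0.4, "wy": -0.016, "wz": 0, "fingers": 0}, {"dx": 0.01, "dy": -0.4, "dz": 0.65, "wx": -0.555, "wy": -0.023, "wz": 0, "fingers": -0.5}, {"dx": 0, "dy": -0.4, "dz": 0.75, "wx": -0.555, "wy": -0.023, "wz": 0, "fingers": -1}, {"dx": 0, "dy": -0.4, "dz": 0.75, "wx": -0.555, "wy": -0.023, "wz": 0, "fingers": -1}])

```text
clock: 20.0
ee_pos: [0.4688, -0.0106, 0.4292]
ee_rot: [0.691, 0.723, 0.001, 0.001]
force: [0.1, 0.7, -1.0]
finger_gap: 0.0542
gripper_force: 0.0
```

```bash
cat > cans.py <<'E'
from h import *
st()
for n in("wrist","top","scene"):
  w=viewer.camera(n);np.savez("c_%s.npz"%n,**w)
  for l in("tipped_can","can_a","keeper_bar"):
    for r in viewer.regions_of(l,w)[:2]:
      if r["p"]<.4: continue
      ys,xs=np.nonzero(r["mask"]);c=np.float32(np.c_[xs,ys]);(_,_),(a,b),th=cv2.minAreaRect(c)
      print(n,l,round(r["p"],2),np.round(r["centre"],1),"bb",xs.min(),xs.max(),ys.min(),ys.max(),"z.08->lane",laned(onz(w,r["centre"],.087)))
  for y in(.082,.136,.19):print(n,"pred foot/cap",y,proj(w,[*lw(0,y),.02]).round(1),proj(w,[*lw(0,y),.155]).round(1))
E
python3 cans.py
```

```text
20.0 q [0.17, 0.15, -0.24, 1.99, 0.04, 1.01, -0.04] tcp [ 0.4688 -0.0106  0.4292] x [-0.046  0.999 -0.001] y [0.999 0.046 0.003] z [ 0.003 -0.001 -1.   ] G [ 0.4693 -0.0107  0.2582] F [ 0.1  0.7 -1. ] gap 0.0542
wrist can_a 0.63 [256.9 125.8] bb 187 325 0 236 z.08->lane [-0.0012 -0.0905]
wrist keeper_bar 0.87 [249.2 360.1] bb 179 323 355 368 z.08->lane [-0.0083 -0.3962]
wrist pred foot/cap 0.082 [258.7 -38.4] [ 262.9 -129.1]
wrist pred foot/cap 0.136 [259.3 -98.7] [ 264.3 -238.5]
wrist pred foot/cap 0.19 [ 260.  -165.1] [ 266.  -367.1]
top tipped_can 0.96 [174.5 234.8] bb 164 189 226 244 z.08->lane [0.002  0.0837]
top can_a 0.88 [134.9 236.3] bb 122 147 227 245 z.08->lane [0.0024 0.1929]
top can_a 0.85 [154.  234.9] bb 143 166 226 244 z.08->lane [0.004  0.1402]
top keeper_bar 0.64 [372.6 226.1] bb 366 377 189 270 z.08->lane [ 0.0033 -0.4576]
top keeper_bar 0.53 [197.4 232.3] bb 125 218 221 248 z.08->lane [0.0062 0.0206]
top pred foot/cap 0.082 [180.7 235.7] [168.6 235.3]
top pred foot/cap 0.136 [162.3 236.4] [147.6 236.2]
top pred foot/cap 0.19 [144.  237.2] [126.5 237. ]
scene tipped_can 0.57 [295.8 128.6] bb 287 307 106 149 z.08->lane [0.0004 0.0736]
scene can_a 0.85 [310.7 122.6] bb 305 321 99 141 z.08->lane [0.0072 0.1242]
scene can_a 0.77 [328.1 108.5] bb 319 335 92 133 z.08->lane [-0.0072  0.2048]
scene keeper_bar 0.79 [129.7 239.9] bb 106 152 205 274 z.08->lane [ 0.0522 -0.483 ]
scene pred foot/cap 0.082 [296.1 143. ] [300. 110.]
scene pred foot/cap 0.136 [309.8 135.3] [314.8 102.1]
scene pred foot/cap 0.19 [323.1 127.8] [329.1  94.5]
```

The cans line up at equal spacing and upright. Now the bar.

>>> servo_tool(series=[{"dx": 0.04, "dy": -1, "dz": 0, "wx": 0, "wy": 0, "wz": -1, "fingers": -1}, {"dx": 0.04, "dy": -1, "dz": 0, "wx": 0, "wy": 0, "wz": -1, "fingers": -1}, {"dx": 0.04, "dy": -1, "dz": 0, "wx": 0, "wy": 0, "wz": -1, "fingers": -1}, {"dx": 0.04, "dy": -1, "dz": 0, "wx": 0, "wy": 0, "wz": -1, "fingers": -1}, {"dx": 0.04, "dy": -1, "dz": 0, "wx": 0, "wy": 0, "wz": -1, "fingers": -1}, {"dx": 0.04, "dy": -1, "dz": 0, "wx": 0, "wy": 0, "wz": -1, "fingers": -1}])

```text
clock: 21.35
ee_pos: [0.4794, -0.3158, 0.4267]
ee_rot: [0.917, 0.4, -0.001, 0.0]
force: [0.1, -0.1, 0.2]
finger_gap: 0.0918
gripper_force: 0.0
```

>>> servo_tool(series=[{"dx": -0.2, "dy": -0.1, "dz": -0.2, "wx": 0, "wy": 0, "wz": -1, "fingers": -1}, {"dx": -0.2, "dy": -0.1, "dz": -0.2, "wx": 0, "wy": 0, "wz": -1, "fingers": -1}, {"dx": -0.2, "dy": -0.1, "dz": -0.2, "wx": 0, "wy": 0, "wz": -1, "fingers": -1}, {"dx": -0.2, "dy": -0.1, "dz": -0.2, "wx": 0, "wy": 0, "wz": -1, "fingers": -1}, {"dx": -0.2, "dy": -0.1, "dz": -0.2, "wx": 0, "wy": 0, "wz": -1, "fingers": -1}, {"dx": -0.2, "dy": -0.1, "dz": -0.2, "wx": 0, "wy": 0, "wz": -1, "fingers": -1}])

```text
clock: 22.1
ee_pos: [0.4209, -0.3408, 0.3672]
ee_rot: [1.0, 0.024, -0.0, -0.001]
force: [1.0, -0.3, -0.7]
finger_gap: 0.0918
gripper_force: 0.0
```

```bash
cat > bar.py <<'E'
from h import *
st()
w=viewer.camera("wrist");np.savez("b.npz",**w)
for r in viewer.regions_of("keeper_bar",w)[:1]:
    ys,xs=np.nonzero(r["mask"]);print(r["p"],xs.min(),xs.max(),ys.min(),ys.max())
    P=np.array([onz(w,(u+.5,v+.5),.011) for u,v in zip(xs,ys)])[:,:2]
    m=P.mean(0);U,S,V=np.linalg.svd(P-m,full_matrices=False);d=V[0]*np.sign(V[0][0]);t=(P-m)@d
    c=m+d*(t.min()+t.max())/2;print("len",np.ptp(t),"centre",c,"ang",np.degrees(np.arctan2(d[1],d[0])),"wid",S[1]/len(P)**.5*12**.5)
E
python3 bar.py
```

```text
22.1 q [0.43, 0.33, 0.22, 1.92, -0.09, 0.91, -0.82] tcp [ 0.4209 -0.3408  0.3672] x [ 0.999  0.048 -0.   ] y [ 0.048 -0.999 -0.001] z [-0.001  0.001 -1.   ] G [ 0.4208 -0.3405  0.1962] F [ 1.  -0.3 -0.7] gap 0.0918
0.85 248 269 0 224
len 0.23694383158751775 centre [ 0.47737872 -0.34350754] ang 1.7383003886366368 wid 0.014652648837302041
```

>>> servo_tool(series=[{"dx": 0.194, "dy": -0.009, "dz": -0.15, "wx": 0, "wy": 0, "wz": -0.022, "fingers": -1}, {"dx": 0.194, "dy": -0.009, "dz": -0.3, "wx": 0, "wy": 0, "wz": -0.022, "fingers": -1}, {"dx": 0.194, "dy": -0.009, "dz": -0.45, "wx": 0, "wy": 0, "wz": -0.022, "fingers": -1}, {"dx": 0.194, "dy": -0.009, "dz": -0.54, "wx": 0, "wy": 0, "wz": -0.022, "fingers": -1}, {"dx": 0.194, "dy": -0.009, "dz": -0.54, "wx": 0, "wy": 0, "wz": -0.022, "fingers": -1}, {"dx": 0.194, "dy": -0.009, "dz": -0.54, "wx": 0, "wy": 0, "wz": -0.022, "fingers": -1}])

```text
clock: 22.95
ee_pos: [0.4792, -0.3447, 0.2063]
ee_rot: [1.0, 0.014, 0.0, -0.0]
force: [-0.1, 0.3, 0.8]
finger_gap: 0.092
gripper_force: 0.0
```

```bash
python3 -c "
from h import *
st()"
```

```text
22.95 q [0.44, 0.64, 0.17, 1.88, -0.17, 0.64, -0.83] tcp [ 0.4792 -0.3447  0.2063] x [1.    0.028 0.001] y [ 0.028 -1.    -0.   ] z [ 0.001  0.    -1.   ] G [ 0.4793 -0.3446  0.0353] F [-0.1  0.3  0.8] gap 0.092
```

>>> servo_tool(series=[{"dx": 0, "dy": 0.004, "dz": -0.043, "wx": 0, "wy": 0, "wz": 0, "fingers": -1}, {"dx": 0, "dy": 0.004, "dz": -0.043, "wx": 0, "wy": 0, "wz": 0, "fingers": 1}, {"dx": 0, "dy": 0.004, "dz": -0.043, "wx": 0, "wy": 0, "wz": 0, "fingers": 1}, {"dx": 0, "dy": 0.004, "dz": -0.043, "wx": 0, "wy": 0, "wz": 0, "fingers": 1}, {"dx": 0, "dy": 0.004, "dz": -0.043, "wx": 0, "wy": 0, "wz": 0, "fingers": 1}, {"dx": 0, "dy": 0.004, "dz": -0.043, "wx": 0, "wy": 0, "wz": 0, "fingers": 1}, {"dx": 0, "dy": 0.004, "dz": -0.043, "wx": 0, "wy": 0, "wz": 0, "fingers": 1}, {"dx": 0, "dy": 0.004, "dz": -0.043, "wx": 0, "wy": 0, "wz": 0, "fingers": 1}, {"dx": 0, "dy": 0.004, "dz": -0.043, "wx": 0, "wy": 0, "wz": 0, "fingers": 1}, {"dx": 0, "dy": 0.004, "dz": -0.043, "wx": 0, "wy": 0, "wz": 0, "fingers": 1}], force=40)

```text
clock: 24.2
ee_pos: [0.4787, -0.343, 0.1923]
ee_rot: [1.0, 0.014, -0.0, -0.001]
force: [-0.2, -0.3, -0.1]
finger_gap: 0.0128
gripper_force: 40.0
```

```bash
python3 -c "
from h import *
st()"
```

```text
24.2 q [0.44, 0.66, 0.16, 1.88, -0.18, 0.61, -0.83] tcp [ 0.4787 -0.343   0.1923] x [ 1.     0.027 -0.001] y [ 0.027 -1.    -0.001] z [-0.001  0.001 -1.   ] G [ 0.4786 -0.3428  0.0213] F [-0.2 -0.3 -0.1] gap 0.0128
```

>>> servo_tool(series=[{"dx": 0, "dy": 0, "dz": 0.1, "wx": 0, "wy": 0, "wz": 0, "fingers": 1}, {"dx": 0, "dy": 0, "dz": 0.25, "wx": 0, "wy": 0, "wz": 0, "fingers": 1}, {"dx": 0, "dy": 0, "dz": 0.4, "wx": 0, "wy": 0, "wz": 0, "fingers": 1}, {"dx": 0, "dy": 0.1, "dz": 0.42, "wx": 0, "wy": 0, "wz": 0.01, "fingers": 1}, {"dx": 0, "dy": 0.25, "dz": 0.42, "wx": 0, "wy": 0, "wz": 0.018, "fingers": 1}, {"dx": 0, "dy": 0.4, "dz": 0.42, "wx": 0, "wy": 0, "wz": 0.018, "fingers": 1}, {"dx": 0, "dy": 0.55, "dz": 0.42, "wx": 0, "wy": 0, "wz": 0.018, "fingers": 1}, {"dx": -0.01, "dy": 0.7, "dz": 0.42, "wx": 0, "wy": 0, "wz": 0.018, "fingers": 1}, {"dx": -0.01, "dy": 0.83, "dz": 0.42, "wx": 0, "wy": 0, "wz": 0.018, "fingers": 1}, {"dx": -0.01, "dy": 0.91, "dz": 0.42, "wx": 0, "wy": 0, "wz": 0.018, "fingers": 1}, {"dx": -0.01, "dy": 0.91, "dz": 0.42, "wx": 0, "wy": 0, "wz": 0.018, "fingers": 1}, {"dx": -0.01, "dy": 0.91, "dz": 0.42, "wx": 0, "wy": 0, "wz": 0.018, "fingers": 1}])

```text
clock: 25.7
ee_pos: [0.4757, -0.071, 0.3182]
ee_rot: [1.0, 0.02, -0.0, -0.0]
force: [0.1, -0.5, -1.1]
finger_gap: 0.0129
gripper_force: 40.0
```

```bash
cat > barlane.py <<'E'
from h import *
p,R=st();zb=p[2]-.1833
print("tcp lane",laned(p),"zbar",zb.round(4))
for n in("wrist","scene","top"):
  w=viewer.camera(n);np.savez("b_%s.npz"%n,**w)
  for r in viewer.regions_of("keeper_bar",w)[:2]:
    ys,xs=np.nonzero(r["mask"])
    P=np.array([onz(w,(u+.5,v+.5),zb) for u,v in zip(xs,ys)])[:,:2]
    m=P.mean(0);U,S,V=np.linalg.svd(P-m,full_matrices=False);d=V[0]*np.sign(V[0][0]);t=(P-m)@d
    c=m+d*(t.min()+t.max())/2
    print(n,round(r["p"],2),xs.min(),xs.max(),ys.min(),ys.max(),"len",np.ptp(t).round(3),"lane",laned(c),"ang-lane",(np.arctan2(d[1],d[0])-.041).round(4))
  if n!="wrist": print("ends pred",[proj(w,[*lw(x,-.205),zb]).round(1).tolist() for x in(-.119,.119)])
E
python3 barlane.py
```

```text
25.7 q [-0.04, 0.3, 0.13, 2.09, -0.06, 0.75, -1.4] tcp [ 0.4757 -0.071   0.3182] x [ 0.999  0.04  -0.001] y [ 0.04  -0.999 -0.001] z [-0.001  0.001 -1.   ] G [ 0.4755 -0.0709  0.1472] F [ 0.1 -0.5 -1.1] gap 0.0129
tcp lane [-0.0004 -0.2063] zbar 0.1349
wrist 0.82 235 271 7 375 len 0.224 lane [ 0.0094 -0.2078] ang-lane 0.0027
scene 0.57 214 242 160 194 len 0.127 lane [ 0.0626 -0.2052] ang-lane -0.0131
ends pred [[189.4, 133.9], [240.3, 191.3]]
top 0.54 276 282 184 198 len 0.038 lane [ 0.1031 -0.208 ] ang-lane 0.0291
ends pred [[283.1, 277.7], [278.5, 185.5]]
```

>>> servo_tool(series=[{"dx": 0, "dy": 0.006, "dz": -0.1, "wx": 0, "wy": 0, "wz": 0, "fingers": 1}, {"dx": 0, "dy": 0.006, "dz": -0.18, "wx": 0, "wy": 0, "wz": 0, "fingers": 1}, {"dx": 0, "dy": 0.006, "dz": -0.23, "wx": 0, "wy": 0, "wz": 0, "fingers": 1}, {"dx": 0, "dy": 0.006, "dz": -0.25, "wx": 0, "wy": 0, "wz": 0, "fingers": 1}, {"dx": 0, "dy": 0.006, "dz": -0.25, "wx": 0, "wy": 0, "wz": 0, "fingers": 1}])

```text
clock: 26.62
ee_pos: [0.4759, -0.0684, 0.2433]
ee_rot: [1.0, 0.021, -0.0, -0.001]
force: [0.1, 0.0, -1.6]
finger_gap: 0.0126
gripper_force: 40.0
```

>>> servo_tool(series=[{"dx": 0, "dy": 0, "dz": -0.008, "wx": 0, "wy": 0, "wz": 0, "fingers": 1}, {"dx": 0, "dy": 0, "dz": -0.012, "wx": 0, "wy": 0, "wz": 0, "fingers": 1}, {"dx": 0, "dy": 0, "dz": -0.012, "wx": 0, "wy": 0, "wz": 0, "fingers": 1}])

```text
clock: 27.0
ee_pos: [0.4758, -0.0683, 0.2399]
ee_rot: [1.0, 0.021, -0.0, -0.001]
force: [0.2, -0.0, -1.0]
finger_gap: 0.0128
gripper_force: 40.0
```

```bash
python3 barlane.py
```

```text
27.0 q [-0.02, 0.44, 0.11, 2.13, -0.09, 0.57, -1.37] tcp [ 0.4758 -0.0683  0.2399] x [ 0.999  0.041 -0.   ] y [ 0.041 -0.999 -0.001] z [-0.     0.001 -1.   ] G [ 0.4758 -0.0681  0.0689] F [ 0.2 -0.  -1. ] gap 0.0128
tcp lane [-1.000e-04 -2.036e-01] zbar 0.0566
wrist 0.58 235 271 7 375 len 0.224 lane [ 0.0099 -0.2051] ang-lane 0.003
scene 0.59 216 243 177 210 len 0.127 lane [ 0.0599 -0.202 ] ang-lane -0.0108
ends pred [[192.3, 153.0], [240.8, 209.2]]
top 0.55 274 279 189 203 len 0.041 lane [ 0.099  -0.2048] ang-lane 0.0185
top 0.3 218 231 119 153 len 0.102 lane [ 0.2823 -0.0613] ang-lane -0.0424
ends pred [[281.4, 274.6], [277.2, 189.5]]
```

Lower further until contact.

>>> servo_tool(series=[{"dx": 0, "dy": -0.002, "dz": -0.005, "wx": 0, "wy": 0, "wz": 0, "fingers": 1}, {"dx": 0, "dy": -0.002, "dz": -0.009, "wx": 0, "wy": 0, "wz": 0, "fingers": 1}, {"dx": 0, "dy": -0.002, "dz": -0.009, "wx": 0, "wy": 0, "wz": 0, "fingers": 1}])

```text
clock: 27.68
ee_pos: [0.476, -0.0693, 0.2379]
ee_rot: [1.0, 0.02, 0.0, -0.0]
force: [-3.0, -1.8, 9.2]
finger_gap: 0.0127
gripper_force: 40.0
```

Contact came at the expected height. I'll release and withdraw.

>>> servo_tool(series=[{"dx": 0, "dy": 0, "dz": 0, "wx": 0, "wy": 0, "wz": 0, "fingers": -0.2}, {"dx": 0, "dy": 0, "dz": 0, "wx": 0, "wy": 0, "wz": 0, "fingers": -0.2}, {"dx": 0, "dy": 0, "dz": 0, "wx": 0, "wy": 0, "wz": 0, "fingers": -0.2}, {"dx": 0, "dy": 0, "dz": 0, "wx": 0, "wy": 0, "wz": 0, "fingers": -0.2}, {"dx": 0, "dy": 0, "dz": 0.05, "wx": 0, "wy": 0, "wz": 0, "fingers": -0.2}, {"dx": 0, "dy": 0, "dz": 0.2, "wx": 0, "wy": 0, "wz": 0, "fingers": -0.2}, {"dx": -0.1, "dy": 0, "dz": 0.4, "wx": 0, "wy": 0, "wz": 0, "fingers": -0.2}, {"dx": -0.2, "dy": 0, "dz": 0.6, "wx": 0, "wy": 0, "wz": 0, "fingers": -0.2}, {"dx": -0.25, "dy": 0, "dz": 0.6, "wx": 0, "wy": 0, "wz": 0, "fingers": -0.2}, {"dx": -0.25, "dy": 0, "dz": 0.6, "wx": 0, "wy": 0, "wz": 0, "fingers": -0.2}])

```text
clock: 28.92
ee_pos: [0.3999, -0.069, 0.4187]
ee_rot: [1.0, 0.021, 0.002, -0.001]
force: [0.4, -0.1, -0.1]
finger_gap: 0.0554
gripper_force: 0.0
```

```bash
sed -i 's/zb=p\[2\]-.1833/zb=np.float64(.055)/' barlane.py; python3 barlane.py; python3 cans.py | grep -v keeper
```

```text
28.93 q [-0.06, 0.02, 0.15, 2.15, -0.01, 0.96, -1.43] tcp [ 0.3999 -0.069   0.4187] x [0.999 0.041 0.003] y [ 0.041 -0.999 -0.001] z [ 0.003  0.001 -1.   ] G [ 0.4005 -0.0688  0.2477] F [ 0.4 -0.1 -0.1] gap 0.0554
tcp lane [-0.076  -0.2013] zbar 0.055
wrist 0.95 249 264 0 209 len 0.223 lane [-0.0091 -0.2066] ang-lane -0.0039
scene 0.77 191 243 152 211 len 0.245 lane [ 0.0026 -0.2034] ang-lane -0.0067
ends pred [[192.4, 153.4], [240.8, 209.5]]
top 0.78 276 282 189 243 len 0.153 lane [ 0.0426 -0.2069] ang-lane -0.0001
top 0.59 250 288 130 159 len 0.111 lane [ 0.251  -0.1888] ang-lane 1.5168
ends pred [[281.4, 274.5], [277.2, 189.6]]
29.23 q [-0.06, 0.03, 0.15, 2.15, -0.01, 0.96, -1.43] tcp [ 0.4012 -0.0688  0.4162] x [ 0.999  0.041 -0.003] y [ 0.041 -0.999 -0.001] z [-0.003  0.001 -1.   ] G [ 0.4008 -0.0686  0.2452] F [ 0.7  0.4 -0. ] gap 0.0552
wrist tipped_can 0.64 [ 18.3 107.7] bb 0 42 83 131 z.08->lane [-0.0023  0.0306]
wrist pred foot/cap 0.082 [ 16.8 104.7] [-114.9  105.9]
wrist pred foot/cap 0.136 [-28.1 104.6] [-184.9  105.8]
wrist pred foot/cap 0.19 [-73.  104.5] [-254.8  105.7]
top tipped_can 0.79 [176.1 233.7] bb 163 190 226 245 z.08->lane [0.0048 0.0792]
top can_a 0.85 [150.3 232.5] bb 143 165 226 244 z.08->lane [0.011  0.1503]
top can_a 0.77 [135.6 236. ] bb 122 146 228 245 z.08->lane [0.0031 0.191 ]
top pred foot/cap 0.082 [180.7 235.7] [168.6 235.3]
top pred foot/cap 0.136 [162.3 236.4] [147.6 236.2]
top pred foot/cap 0.19 [144.  237.2] [126.5 237. ]
scene tipped_can 0.82 [297.3 127.5] bb 286 307 106 150 z.08->lane [-0.0004  0.0799]
scene can_a 0.72 [327.8 107.8] bb 319 335 91 135 z.08->lane [-0.01    0.2061]
scene can_a 0.66 [311.9 119.5] bb 305 321 99 141 z.08->lane [-0.0004  0.1353]
scene pred foot/cap 0.082 [296.1 143. ] [300. 110.]
scene pred foot/cap 0.136 [309.8 135.3] [314.8 102.1]
scene pred foot/cap 0.19 [323.1 127.8] [329.1  94.5]
```

The bar is seated, central and aligned. I'll take one overhead check of the cans.

>>> servo_tool(series=[{"dx": 0.05, "dy": 0.2, "dz": 0.2, "wx": 0, "wy": 0, "wz": 0, "fingers": -0.2}, {"dx": 0.05, "dy": 0.4, "dz": 0.25, "wx": 0, "wy": 0, "wz": 0, "fingers": -0.2}, {"dx": 0.05, "dy": 0.58, "dz": 0.25, "wx": 0, "wy": 0, "wz": 0, "fingers": -0.2}, {"dx": 0.05, "dy": 0.66, "dz": 0.25, "wx": 0, "wy": 0, "wz": 0, "fingers": -0.2}, {"dx": 0.05, "dy": 0.66, "dz": 0.25, "wx": 0, "wy": 0, "wz": 0, "fingers": -0.2}, {"dx": 0.05, "dy": 0.66, "dz": 0.25, "wx": 0, "wy": 0, "wz": 0, "fingers": -0.2}, {"dx": 0.05, "dy": 0.66, "dz": 0.25, "wx": 0, "wy": 0, "wz": 0, "fingers": -0.2}])

```text
clock: 30.7
ee_pos: [0.4159, 0.1278, 0.4919]
ee_rot: [1.0, 0.019, -0.0, -0.0]
force: [0.1, -0.1, -0.3]
finger_gap: 0.0551
gripper_force: 0.0
```

Run:
```python
from h import *
st();w=viewer.camera("wrist");im=w["image"];print("cam",np.array(w["extrinsics"])[:3,3].round(3))
for l in("tipped_can","can_a"):
  for r in viewer.regions_of(l,w)[:3]:
    ys,xs=np.nonzero(r["mask"]);print(l,round(r["p"],2),np.round(r["centre"]),xs.min(),xs.max(),ys.min(),ys.max())
g=cv2.medianBlur(cv2.cvtColor(im,cv2.COLOR_BGR2GRAY),3)
for p in (.082,.136,.19):
    e=proj(w,[*lw(0,p),.155]);print(p,"pred cap",e.round(1),"r",np.linalg.norm(proj(w,[*lw(.018,p),.155])-e).round(1))
c=cv2.HoughCircles(g,cv2.HOUGH_GRADIENT,1.2,25,param1=80,param2=18,minRadius=16,maxRadius=30)
for u,v,r in c[0][:10]:
    P=onz(w,(u,v),.155);print(np.round([u,v,r],1),im[int(v),int(u)],laned(P))
```

```text
30.7 q [-0.29, 0.01, -0.08, 1.98, -0.0, 1.15, -1.91] tcp [0.4159 0.1278 0.4919] x [ 0.999  0.039 -0.001] y [ 0.039 -0.999 -0.001] z [-0.001  0.001 -1.   ] G [0.4158 0.1279 0.3209] F [ 0.1 -0.1 -0.3] gap 0.0551
cam [0.494 0.13  0.472]
tipped_can 0.92 [182. 128.] 156 213 104 150
can_a 0.9 [138. 126.] 104 168 102 149
can_a 0.7 [ 83. 130.] 53 118 105 150
0.082 pred cap [167.8 129.1] r 18.1
0.136 pred cap [115.6 129.2] r 18.1
0.19 pred cap [ 63.4 129.2] r 18.3
[129.  127.8  23.8] [196 213 222] [0.0014 0.122 ]
[174.6 126.6  29.3] [  0 185 221] [0.0026 0.0748]
[ 77.4 126.6  25.4] [193 212 222] [0.0026 0.1751]
[162.6  77.4  19.8] [ 64 110 144] [0.0502 0.0831]
[125.4  76.2  18.8] [ 66 111 146] [0.0513 0.1197]
[199.8  78.6  18.6] [ 66 110 147] [0.0491 0.0465]
[342.6 120.6  22.6] [76 75 73] [ 0.0085 -0.0979]
```

Run:
```python
from h import *
w=viewer.camera("wrist");im=w["image"].astype(int)
for v in(126,129):
  row=im[v,40:220]; print(v,[(i+40,row[i].tolist()) for i in range(0,180) if abs(row[i]-row[max(i-1,0)]).max()>35])
for k,m in(("yel",(im[...,2]>130)&(im[...,1]>110)&(im[...,0]<70)),("whi",im.min(2)>150)):
  m[:95]=0;m[160:]=0;m[:,220:]=0
  n,_,s,_=cv2.connectedComponentsWithStats(m.astype(np.uint8))
  for q in s[1:]:
    if q[4]>150: 
      P=onz(w,(q[0],q[1]+q[3]/2),.155);print(k,q.tolist(),"left rim->centre lane",laned(P)-[0,.018])
```

```text
126 [(53, [175, 203, 220]), (85, [140, 156, 165]), (86, [99, 112, 121]), (137, [132, 148, 155]), (138, [94, 107, 114]), (154, [81, 82, 81]), (155, [42, 106, 125]), (156, [0, 160, 192]), (188, [0, 120, 149]), (189, [9, 90, 113]), (192, [111, 137, 146]), (193, [155, 168, 171]), (201, [49, 65, 59]), (206, [87, 104, 105]), (214, [90, 91, 92])]
129 [(53, [168, 197, 217]), (86, [135, 150, 159]), (87, [97, 110, 118]), (97, [135, 145, 147]), (137, [156, 172, 182]), (138, [102, 116, 123]), (145, [141, 151, 152]), (154, [73, 74, 74]), (155, [39, 109, 128]), (156, [0, 162, 194]), (188, [0, 148, 181]), (189, [3, 101, 126]), (192, [58, 110, 125]), (193, [130, 154, 159]), (201, [62, 76, 69]), (213, [86, 88, 89])]
yel [156, 113, 34, 35, 930] left rim->centre lane [-0.0014  0.077 ]
whi [103, 112, 44, 36, 990] left rim->centre lane [-0.0009  0.1318]
whi [53, 114, 34, 34, 890] left rim->centre lane [-0.0019  0.1838]
```

```bash
python3 -c "
from h import *
print(ticket.job_done())"
```

```text
the job is handed in; nothing more can be done
None
```

I handed the job in at about 31 s of the 67 s. The green can stands last in the row, the cans sit foot to foot against the plate, and the bar lies centred in both saddles. These are my own measurements, as no verdict came back; the valve, tape measure and bit box were never approached.

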